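# Lock the bonding carriage with the indexing clamp lever

### The arm

A 6-joint arm with a two-finger parallel gripper is mounted at the origin on the work surface. World frame = base frame: x ahead of the robot, y to its left, z up, the work surface at z = 0. Lengths are in mm, angles in rad, forces in N, time in s.
With the tool pointing down it reaches from about 300 to 850 mm from the base axis. Payload 4.2 kg.
Tool frame: the origin (TCP) lies midway between the tips of the shut fingers; the grasp point (between the pads) lies 19 mm behind it; z points along the fingers, y is the line along which they close (so a half turn about z gives the same grasp; the last joint's range is limited). The gripper opens to 91 mm and grips with 3 to 60 N. Pads are 32 mm wide; open, the fingers measure 118 mm over their backs; the gripper's body (76 mm by 178 mm) begins 60 mm behind the grasp point.
Start: joints at [1.132, 0.32, 1.565, -0, 1.257, -0.02], TCP at [233.836, 525.323, 213.976] pointing down, gripper open.
Joint ranges: [-3.11, 3.11], [-0.84, 2.01], [0.21, 2.61], [-1.34, 4.49], [0.05, 2.63], [-2.56, 2.56]. Speed limits (rad/s): [2.57, 2.57, 3.14, 3.14, 3.14, 3.14].

### API

Orientations are given as a 3x3 rotation matrix whose columns are the frame's x, y, z axes.
In Python, from bench import manip gives the robot as it stands.
- The arm moves only by the tool send_rows, never from a script. Its argument "plan" is a list of rows, each a list of 6 numbers: the shift along the world's x, y, z normalised to -1 to 1, where 1 is 0.2 m, then the turn, a rotation vector about the world's x, y, z normalised to -1 to 1, where 1 is pi/2 rad. A call has exactly 10 rows; each row is the pose to reach, as a shift and turn from the pose commanded when the call began; what a row does not reach only later rows make up. A row lasts 1/8 s, in which the tool goes at most 62.5 mm and 10.7 degrees, less where a joint would pass 70% of its speed; a pose out of reach is approached as far as the arm can. A call with a number of a shift or a turn outside -1 to 1 is refused whole. A call with a gripper value outside its range is refused whole. "gripper" is the closure, from 0 (fully open) to 1 (shut), set as the call begins (left out, the last holds). The fingers move at their own pace and stop on an object; "grip_force" is the grip in N (left out, the last holds). Time passes only in rows, so rows that repeat a pose let the fingers close, or fill a call up. It gives the time, the measured TCP pose, the force, the opening and the grip force at its end, in the units of the state.
- manip.observe(): the state, without advancing time (a new reading comes with each control period).
- manip.get_image(name): name is "scene" or "side" or "wrist"; returns a dict with "image" (480x640x3 uint8, blue, green, red), "range_z" (480x640 float32, mm along the optical axis (not along the pixel's ray), 0 where there is no reading), "mtx" (3x3 intrinsics, pixels), "R" (3x3) and "t" (3): a world point X has camera coordinates R X + t; the wrist camera has in their place "T_tool_cam" (4x4, takes a point from camera to tool coordinates, whose origin is the TCP and whose axes are the flange's). Camera axes: x right, y down, z forward; pixel columns grow to the right and rows downward; lengths in mm; the calibration is good to about 2 mm. A picture is of the moment at which its call begins: read the wrist's pose just before it.
- manip.hand_in(): hands the job in; it is judged then, once.
The state is a dict: "t": time; "joint_pos": joint angles; "joint_vel": joint speeds; "joint_torque": joint torques, N m; "ee_pos": TCP position; "ee_rot": TCP orientation; "ft_force": force on the tool from outside, world axes, zero at the start; "wrist_torque": the same for the moment, N m; "finger_gap": finger opening in mm; "finger_force": force on a finger pad.
Only numpy, scipy, OpenCV 4.12 (cv2) and the standard library are available. Lean on these libraries where they do the work, as an engineer would, in place of code of your own. Each camera call takes 0.05 s, during which the arm holds its last target. There are 200 camera calls.

### The job

Slide the carriage gently back along its rails, away from the robot, until it rests against the rear stop. Then lock it there: work the orange clamp lever clockwise in short swings, lifting it to reset after each one, until the clamp is properly tight, but do not force it further. Leave the carriage against its stop and the lever let down into its teeth, and do not disturb the bottle, the jar and the screwdriver.

Things in the scene. Friction and masses are not known exactly. Their poses are not given: they have to be found in the camera images.
- station: Fixed black rail base, 290 x 250 x 12 mm, on the bench; place and yaw differ each time. Origin: centre of its underside. Its x axis points from the robot's side to the rear stop (aluminium bar with a steel buffer at x = +116 to +142 mm), y to the left. Two steel rails run along x.
- carriage: Aluminium carriage, plate 140 x 100 x 12 mm, top 40 mm above the bench; black stage on it, top 77 mm. 0.9 kg. Slides only along the base's x, at most 55 mm, 2.5 N drag, stays where left. Origin: centre of the plate's underside, at base y = +45; against the stop base x = +43 mm. A steel wing on its right (-y) side runs under the strap.
- knob (a point): Black upright push knob on the carriage's front end, 19 mm diameter, from 40 to 81 mm above the bench; this point is on its axis, 66 mm above the bench, free all round for fingers. Axes as the carriage's.
- clamp: Fixed grey clamp housing at base x = +20, y = -75 mm, same yaw as the base. Origin: on the vertical clamp screw's axis, 12 mm above the bench. Its open front faces the robot (-x). Two yellow cheeks at the opening (top 90 mm above the bench, out to 48 mm from the screw) stop the lever at about 48 degrees either side of straight front, so it cannot go round.
- lever: Orange indexing lever on the clamp screw. Origin on the screw's axis, 12 mm above the bench when down; the arm points along its own -x, so its yaw is the clamp's when straight to the front. Down, 10 hidden teeth (36 degrees apart, 3 degrees of play) turn the screw both ways; lifted 6 to 8 mm (8 is the limit) it swings free. Let down, it drops in, or sits up to 5 mm high until turned a little.
- grip (a point): Middle of the lever's level grip: 88 mm out from the screw's axis, 99 mm above the bench when down. A bar 52 mm long (along the arm), 12 mm wide, 14 mm high, free both sides. Lifting takes about 4 N; while the teeth carry load it jams and would drag the screw back, so ease back first. Held hard, part of the turning is felt as a twist, not as force. Axes: the lever's. The thread holds when let go.
- screw: Vertical steel clamp screw inside the lever's hub; origin as the clamp's. Turning it takes about 0.5 N m (5 to 6 N at the lever's grip while moving, 2 to 4 N left when stopped). It draws up on its seat after a quarter to just over half a turn, different each time; from there the torque rises by about 2 N m per radian. Tight: 11 to 13 N at the grip (1.0 to 1.1 N m). Forced: above 15 N.
- seat: Flat steel seat ring, 33 mm diameter, fixed between the lever's hub and the strap, which the screw draws up against; the force between screw and seat is the clamping load. Origin as the clamp's.
- strap: Dark steel strap under the lever's hub; its pad hangs about 1 mm over the carriage's wing and comes down onto it as the clamp screw is turned clockwise (seen from above). Origin as the clamp's.
- solvent: White solvent bottle, blue cap, 52 mm diameter, 130 mm tall, loose; origin at the centre of its underside. Leave alone.
- flux_jar: Amber jar with black cap, 54 mm diameter, 60 mm tall, loose; origin at the centre of its underside. Leave alone.
- driver: Yellow-handled screwdriver lying on the bench, loose. Leave alone.

How it is judged (in metres and radians):
On the way, in this order (a step that is already met when the one before it is completed fails the run):
1. the carriage rests against the rear stop (x of carriage in the frame of station above 0.0415 m and contact force between screw and seat below 5 N), for 0.2 s.
2. with the carriage still at its stop, the clamp screw is drawn up tight on its seat (contact force between screw and seat above 50 N and x of carriage in the frame of station above 0.0415 m), for 0.2 s.
At the end, for the whole second after the job is handed in: Carriage within 1.5 mm of the rear stop; the screw still bearing on its seat with over 40 N and the strap on the carriage with over 2 N after the lever is let go; the lever down in its teeth (within 1.5 mm) and at rest (x of carriage in the frame of station above 0.0415 m and contact force between screw and seat above 40 N and contact force between strap and carriage above 2 N and z of lever in the frame of clamp below 0.0015 m and angular speed of lever below 0.05 rad/s); the robot touches nothing.
It fails at once if the clamp is forced: the screw bears on its seat with more than 130 N (contact force between screw and seat above 130 N).
It fails at once if the carriage is slammed: it moves faster than 0.2 m/s (linear speed of carriage above 0.2 m/s).
It fails at once if the bottle, the jar or the screwdriver is moved more than 20 mm or tipped (distance of any of solvent, flux_jar, driver from where it was at the start of the episode above 0.02 m or angle between any of solvent, flux_jar's own z axis and vertical above 0.3 rad).
It also fails if it takes over 72 s, if anything falls off the work surface, if the arm or the gripper's body presses on something with over 40 N, if the wrist force passes 120 N, or if a joint passes its speed limit or range.

## Working session

There is one attempt and no reset: what is moved stays moved. The work goes in short steps, Python scripts to look and compute and a tool call to move; the robot and the scene stay as the last step left them, time stands still between calls to the robot, and variables do not carry over. Pictures are saved under pics/ and viewed, at most 10 in all, crops included, and the job is handed in when it is done.

Besides the shell and the picture viewer there is one more tool, called after ">>>" by a JSON object that holds its "op" and its "data". send_rows: Moves the arm, as the interface text tells. Its arguments: {"type":"object","properties":{"plan":{"type":"array"},"gripper":{"type":"number"},"grip_force":{"type":"number"}},"required":["plan"]}

```bash
mkdir -p pics; cat > h.py <<'E'
import numpy as np, cv2
from bench import manip
def pts(d, mask=None):
    z=d["range_z"]; K=d["mtx"]
    v,u=np.nonzero((z>0) if mask is None else ((z>0)&mask))
    Z=z[v,u]; c=np.stack([(u-K[0,2])/K[0,0]*Z,(v-K[1,2])/K[1,1]*Z,Z])
    return ((c.T-np.array(d["t"]).ravel())@np.array(d["R"])), u, v
def hsv(d): return cv2.cvtColor(d["image"],cv2.COLOR_BGR2HSV)
E
python3 - <<'E'
from h import *
s=manip.observe(); print({k:np.round(v,3).tolist() for k,v in s.items()})
for n in("scene","side"):
    d=manip.get_image(n); cv2.imwrite(f"pics/{n}0.png",d["image"]); np.savez(f"{n}0.npz",**{k:d[k] for k in("image","range_z","mtx","R","t")})
E
```

```text
{'t': 0.0, 'joint_pos': [1.132, 0.32, 1.566, 0.0, 1.257, -0.02], 'joint_vel': [0.001, 0.0, 0.001, 0.001, 0.001, 0.002], 'joint_torque': [-0.0, -41.246, -23.197, 0.073, 0.046, -0.0], 'ee_pos': [233.592, 524.862, 213.123], 'ee_rot': [[-0.914, 0.407, -0.001], [0.407, 0.914, -0.002], [0.0, -0.002, -1.0]], 'ft_force': [0.268, -0.171, 0.834], 'wrist_torque': [-0.034, 0.005, -0.004], 'finger_force': 0.0, 'finger_gap': 91.3}
```

View pics/scene0.png

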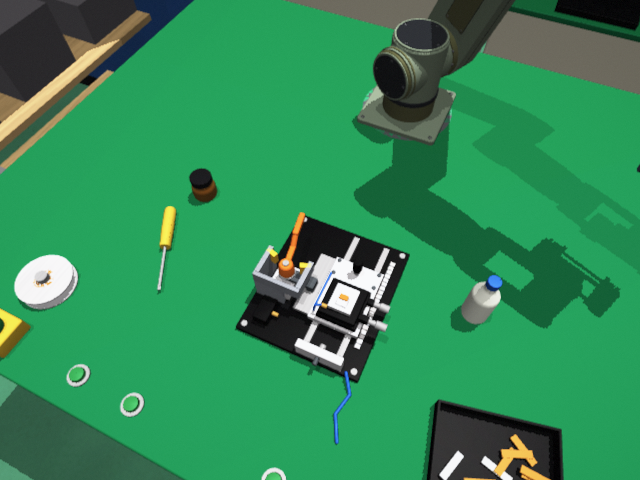

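View pics/side0.png

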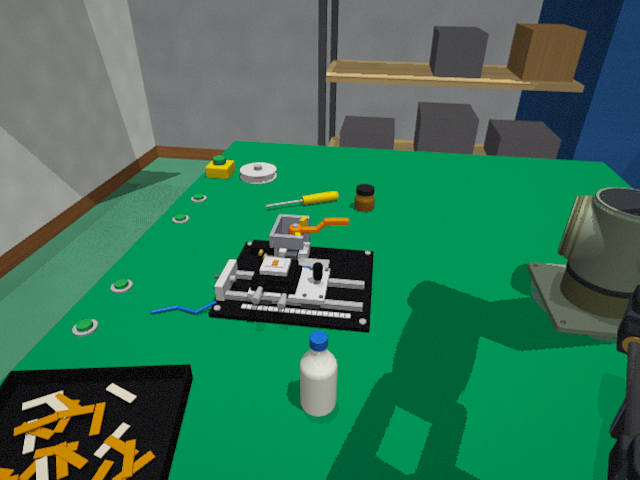

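The scene shows the base in the middle, with screws near (403,256), (244,323), (354,372). The orange lever runs from the hub (287,265) to its tip (300,215). The knob is at (357,268), the bottle at (480,300), the jar at (203,185) and the driver at (165,240).

```bash
python3 - <<'E'
from h import *
for n,box in(("scene",(230,200,420,385)),("side",(205,205,385,330))):
    d=dict(np.load(f"{n}0.npz")); h=hsv(d); m=np.zeros((480,640),bool); m[box[1]:box[3],box[0]:box[2]]=1
    P,u,v=pts(d,m); H=h[v,u]
    b=(abs(P[:,2]-12)<5)&(H[:,2]<60)
    # base: non-green points above bench
    ng=~((H[:,0]>60)&(H[:,0]<90)&(H[:,1]>120))&(P[:,2]>6)&(P[:,2]<18)
    r=cv2.minAreaRect(P[ng][:,:2].astype(np.float32)); print(n,"base",r, ng.sum())
    o=(H[:,0]>5)&(H[:,0]<16)&(H[:,1]>170)&(H[:,2]>120)&(P[:,2]>60)
    q=P[o]; hi=q[(q[:,2]>85)]
    print("orange",len(q),q.min(0),q.max(0))
    g=q[(q[:,2]>85)]
    if len(g)>5:
        c=g.mean(0); w,V=np.linalg.eigh(np.cov(g[:,:2].T)); print("grip pts",c,V[:,1])
        for t in np.linspace(0,1,1): pass
    k=(H[:,2]<70)&(P[:,2]>76)&(P[:,2]<88)&(H[:,1]<120)
    kk=P[k]; print("knobtop",len(kk),np.median(kk,0)if len(kk)else 0, kk.min(0)if len(kk)else 0,kk.max(0)if len(kk)else 0)
    np.save(f"{n}_o.npy",q)
    for lo in range(60,130,6):
        s=q[(q[:,2]>=lo)&(q[:,2]<lo+6)]
        if len(s):print(lo,len(s),s.mean(0).round(),)
E
```

```text
scene base ((583.2508544921875, 32.35957336425781), (301.58282470703125, 249.13563537597656), 0.8479124903678894) 7891
orange 296 [491.31389045 -62.01775266  65.21017367] [612.13097014 -26.05698924 109.44037883]
grip pts [559.84610726 -46.76571524  94.5199463 ] [-0.98678251 -0.16205021]
knobtop 99 [536.80806039  75.27551664  82.28938228] [525.1968683  -83.13442153  76.26639219] [642.46774556 103.85156441  86.87467151]
60 2 [607. -32.  65.]
66 19 [608. -36.  70.]
72 24 [606. -33.  75.]
78 35 [601. -37.  81.]
84 104 [585. -42.  87.]
90 35 [564. -48.  93.]
96 27 [543. -50.  99.]
102 40 [522. -52. 105.]
108 10 [522. -54. 109.]
side base ((581.7199096679688, -74.12367248535156), (298.8507385253906, 472.1119079589844), 0.8410473465919495) 6125
orange 68 [489.39652466 -53.88594177  70.26941487] [607.5657025  -25.93518438  99.69493691]
grip pts [522.86009156 -46.7862739   95.0309892 ] [-0.99014829 -0.14002271]
knobtop 40 [530.58272062  80.75705543  79.5467242 ] [522.20680997 -75.98557812  76.22923457] [633.49903726  89.16890523  82.53850349]
66 1 [581. -41.  70.]
72 12 [581. -36.  77.]
78 17 [574. -37.  80.]
84 7 [577. -38.  87.]
90 7 [521. -49.  94.]
96 24 [511. -48.  97.]
```

>>> {"op": "send_rows", "data": {"plan": [[0.04,-0.08,0,0,0,0.03],[0.12,-0.24,0,0,0,0.09],[0.2,-0.42,0,0,0,0.15],[0.28,-0.6,0,0,0,0.2],[0.36,-0.78,0,0,0,0.25],[0.44,-0.9,0,0,0,0.28],[0.48,-0.97,0,0,0,0.28],[0.5,-1,0,0,0,0.28],[0.5,-1,0,0,0,0.28],[0.5,-1,0,0,0,0.28]], "gripper": 1}}

```text
t: 1.35
ee_pos: [333.5, 326.0, 213.9]
ee_rot: [[-1.0, -0.022, -0.0], [-0.022, 1.0, 0.0], [0.0, 0.0, -1.0]]
ft_force: [-0.0, 0.4, 0.1]
finger_gap: 0.6
finger_force: 0.0
```

```bash
python3 - <<'E'
from h import *
d=dict(np.load("scene0.npz"));h=hsv(d)
for n,b,f in(("cap",(470,260,510,300),lambda H:(H[...,0]>100)&(H[...,0]<130)&(H[...,1]>120)),("jar",(185,165,220,205),lambda H:H[...,2]<60)):
    m=np.zeros((480,640),bool); m[b[1]:b[3],b[0]:b[2]]=1; m&=f(h); P,u,v=pts(d,m); print(n,len(P),np.median(P,0).round())
m=np.zeros((480,640),bool); m[255:285,343:372]=1
P,u,v=pts(d,m&(h[...,2]<70)); k=P[(P[:,2]>50)]; print("knob",k.mean(0).round(1),k.min(0).round(),k.max(0).round())
# rails yaw: screw heads/base edges at long side: fit -y edge
P,u,v=pts(d,None); H=h[v,u]
s=(P[:,2]>6)&(P[:,2]<18)&(H[:,2]<60)&(P[:,0]>420)&(P[:,0]<750)&(abs(P[:,1]-32)<170); P=P[s]
for side in(0,1):
    E=[]
    for x in np.arange(455,705,10):
        y=P[abs(P[:,0]-x)<5][:,1]
        if len(y)>5:E.append((x,np.percentile(y,1 if side==0 else 99)))
    E=np.array(E);p=np.polyfit(E[:,0],E[:,1],1);r=E[:,1]-np.polyval(p,E[:,0]);g=abs(r)<3;p=np.polyfit(E[g,0],E[g,1],1);print(np.degrees(np.arctan(p[0])),np.polyval(p,583),g.sum(),len(g))
for side in(0,1):
    E=[]
    for y in np.arange(-80,145,10):
        x=P[abs(P[:,1]-y)<5][:,0]
        if len(x)>5:E.append((y,np.percentile(x,1 if side==0 else 99)))
    E=np.array(E);p=np.polyfit(E[:,0],E[:,1],1);r=E[:,1]-np.polyval(p,E[:,0]);g=abs(r)<3;p=np.polyfit(E[g,0],E[g,1],1);print(-np.degrees(np.arctan(p[0])),np.polyval(p,32),g.sum(),len(g))
E
```

```text
cap 198 [501. 310. 131.]
jar 515 [ 477. -315.   60.]
knob [539.6  77.4  75.2] [525.  67.  52.] [581.  86.  86.]
-3.885628693777327 -79.33192965734568 1 24
0.9936493313443701 156.1892277994774 23 24
1.0945752009137673 434.9316857571539 22 23
0.8901870496809471 720.1480343336776 23 23<stdin>:15: RankWarning: Polyfit may be poorly conditioned
```

>>> {"op": "send_rows", "data": {"plan": [[0.06,-0.1,0,0,0,0],[0.18,-0.25,0,0,0,0],[0.3,-0.45,0,0,0,0],[0.42,-0.65,0,0,0,0],[0.54,-0.82,0,0,0,0],[0.62,-0.94,0,0,0,0],[0.68,-1,0,0,0,0],[0.7,-1,0,0,0,0],[0.7,-1,0,0,0,0],[0.7,-1,0,0,0,0]]}}

```text
t: 2.6
ee_pos: [473.3, 126.2, 213.9]
ee_rot: [[-1.0, -0.022, -0.0], [-0.022, 1.0, 0.0], [0.0, 0.0, -1.0]]
ft_force: [0.4, -1.1, 0.5]
finger_gap: 0.3
finger_force: 0.0
```

>>> {"op": "send_rows", "data": {"plan": [[0,-0.1,-0.05,0,0,0],[0,-0.2,-0.15,0,0,0],[0,-0.25,-0.3,0,0,0],[0,-0.25,-0.45,0,0,0],[0,-0.25,-0.6,0,0,0],[0,-0.25,-0.7,0,0,0],[0,-0.25,-0.78,0,0,0],[0,-0.25,-0.81,0,0,0],[0,-0.25,-0.81,0,0,0],[0,-0.25,-0.81,0,0,0]]}}

```text
t: 3.85
ee_pos: [474.4, 75.6, 52.7]
ee_rot: [[-1.0, -0.021, 0.001], [-0.021, 1.0, 0.0], [-0.001, 0.0, -1.0]]
ft_force: [-0.3, -0.3, 0.6]
finger_gap: 0.6
finger_force: 0.0
```

```bash
python3 - <<'E'
from h import *
s=manip.observe(); print(s["ee_pos"],s["t"],s["ft_force"])
d=manip.get_image("wrist"); cv2.imwrite("pics/w1.png",d["image"])
E
```

```text
[474.36184323  75.56368857  52.67106571] 3.85 [-0.26644615 -0.26104893  0.64428137]
```

View pics/w1.png

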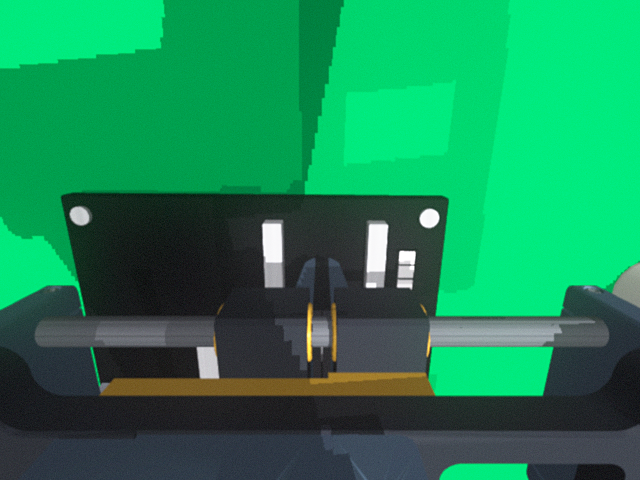

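>>> {"op": "send_rows", "data": {"plan": [[0.03,0,0,0,0,0],[0.08,0,0,0,0,0],[0.12,0,0,0,0,0],[0.145,0,0,0,0,0],[0.17,0,0,0,0,0],[0.195,0,0,0,0,0],[0.22,0,0,0,0,0],[0.245,0,0,0,0,0],[0.27,0,0,0,0,0],[0.295,0,0,0,0,0]]}}

```text
t: 5.15
ee_pos: [532.9, 75.6, 51.8]
ee_rot: [[-1.0, -0.021, -0.001], [-0.021, 1.0, 0.0], [0.001, 0.0, -1.0]]
ft_force: [-3.1, 3.1, 0.0]
finger_gap: 0.6
finger_force: 1.6
```

>>> {"op": "send_rows", "data": {"plan": [[0.015,0,0,0,0,0],[0.03,0,0,0,0,0],[0.045,0,0,0,0,0],[0.06,0,0,0,0,0],[0.07,0,0,0,0,0],[0.08,0,0,0,0,0],[0.09,0,0,0,0,0],[0.1,0,0,0,0,0],[0.1,0,0,0,0,0],[0.1,0,0,0,0,0]]}}

```text
t: 6.4
ee_pos: [539.1, 75.5, 51.9]
ee_rot: [[-0.999, -0.021, -0.029], [-0.021, 1.0, -0.0], [0.029, 0.0, -1.0]]
ft_force: [-32.2, 4.3, 24.1]
finger_gap: 0.6
finger_force: 16.5
```

>>> {"op": "send_rows", "data": {"plan": [[-0.08,0,0,0,0,0],[-0.2,0,0,0,0,0],[-0.3,0,0,0,0,0],[-0.35,0,0.1,0,0,0],[-0.35,0,0.3,0,0,0],[-0.35,0,0.5,0,0,0],[-0.35,0,0.7,0,0,0],[-0.35,0,0.75,0,0,0],[-0.35,0,0.75,0,0,0],[-0.35,0,0.75,0,0,0]], "gripper": 0.35}}

```text
t: 7.65
ee_pos: [482.2, 75.1, 200.4]
ee_rot: [[-1.0, -0.021, -0.002], [-0.021, 1.0, -0.0], [0.002, -0.0, -1.0]]
ft_force: [0.6, 0.5, 0.3]
finger_gap: 59.1
finger_force: 0.0
```

```bash
python3 - <<'E'
from h import *
s=manip.observe(); print(s["ee_pos"],s["t"],s["ft_force"],s["joint_pos"],s["finger_gap"])
d=manip.get_image("scene"); cv2.imwrite("pics/s1.png",cv2.resize(d["image"][190:390,210:430],None,fx=3,fy=3))
h=hsv(d);m=np.zeros((480,640),bool); m[200:385,230:420]=1
P,u,v=pts(d,m);H=h[v,u]
k=(H[:,2]<70)&(P[:,2]>60)&(P[:,2]<88)&(abs(P[:,1]-77)<14)&(P[:,0]>515)&(P[:,0]<575); print("knob",P[k].mean(0),P[k].min(0),P[k].max(0),k.sum())
E
```

```text
[482.21181385  75.08756791 200.44646572] 7.65 [0.61727741 0.53310905 0.26971877] [ 1.31026814e-01  1.93982671e-01  1.77493006e+00 -1.87615996e-04
  1.17509181e+00 -1.46068342e+00] 59.09935376244147
knob [569.09246135  78.6206599   77.52786925] [558.28938862  69.29714573  61.3071073 ] [574.9513543   86.49217956  85.70500866] 105
```

View pics/s1.png

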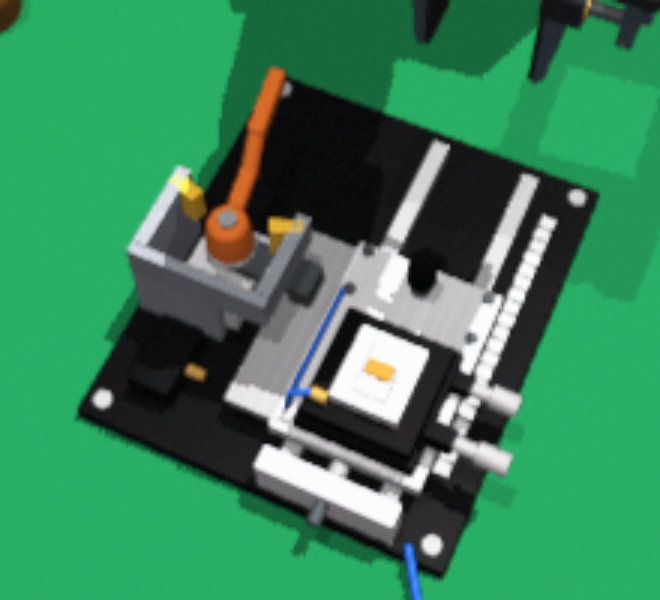

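The knob moved back about 30 mm and the carriage now sits against the rear bar. In the crop, the lever runs from the hub top (230,218) to the tip (278,75). Next I'll get a better position for the hub and grip.

```bash
python3 - <<'E'
from h import *
for n in("scene","side"):
    d=dict(np.load(f"{n}0.npz"));h=hsv(d)
    m=np.zeros((480,640),bool)
    if n=="scene":
        m[259:267,283:291]=1; P,u,v=pts(d,m); H=h[v,u]; s=H[:,1]<90; print("cap",s.sum(),P[s].mean(0),P[s].min(0),P[s].max(0))
    m[:]=0; m[200:290,230:420]=1
    P,u,v=pts(d,m);H=h[v,u];o=(H[:,0]>4)&(H[:,0]<17)&(H[:,1]>150)&(H[:,2]>60)&(P[:,0]>480)&(P[:,0]<535)&(P[:,1]<-20)&(P[:,1]>-90)&(P[:,2]>88)
    q=P[o]; t=q[q[:,2]>(102 if n=="scene" else 90)]
    print(n,len(q),len(t),t.mean(0),t.min(0),t.max(0))
    p=np.polyfit(t[:,0],t[:,1],1);print(np.degrees(np.arctan(p[0])),np.polyval(p,511),np.polyval(p,599))
E
```

```text
cap 30 [597.2667451  -41.40755703  93.60688302] [591.31955575 -47.04697448  90.98138041] [602.48886532 -36.06484441  96.40296139]
scene 61 51 [514.05082258 -53.92462932 106.42080846] [491.31389045 -62.94267159 102.24505986] [533.19210718 -47.1932071  110.60596221]
8.002741107964916 -54.35354331142271 -41.9816566335888
side 77 77 [511.29267696 -48.70048441  98.92401939] [489.39652466 -54.40897793  93.86258781] [534.08526949 -42.98515134 103.55411482]
9.62069715544403 -48.75009576791152 -33.83330993269064
```

>>> {"op": "send_rows", "data": {"plan": [[0.02,-0.08,0,0,0,0.01],[0.05,-0.2,0,0,0,0.03],[0.1,-0.35,0,0,0,0.04],[0.12,-0.5,0,0,0,0.04],[0.14,-0.6,0,0,0,0.04],[0.15,-0.63,0,0,0,0.04],[0.15,-0.63,0,0,0,0.04],[0.15,-0.63,0,0,0,0.04],[0.15,-0.63,0,0,0,0.04],[0.15,-0.63,0,0,0,0.04]]}}

```text
t: 8.95
ee_pos: [512.8, -50.2, 202.0]
ee_rot: [[-0.996, -0.084, 0.0], [-0.084, 0.996, 0.0], [-0.0, 0.0, -1.0]]
ft_force: [-0.2, -0.8, -0.3]
finger_gap: 59.2
finger_force: 0.0
```

```bash
python3 - <<'E'
from h import *
s=manip.observe(); print(s["ee_pos"],s["ee_rot"],s["t"],s["finger_gap"])
d=manip.get_image("wrist"); cv2.imwrite("pics/w2.png",d["image"])
h=hsv(d); m=(h[...,0]>4)&(h[...,0]<17)&(h[...,1]>170)&(h[...,2]>80)
z=d["range_z"];K=d["mtx"];v,u=np.nonzero(m&(z>0));Z=z[v,u]
c=np.stack([(u-K[0,2])/K[0,0]*Z,(v-K[1,2])/K[1,1]*Z,Z,np.ones_like(Z)])
X=(d["T_tool_cam"]@c)[:3].T@s["ee_rot"].T+s["ee_pos"]
g=(X[:,2]>100)&(X[:,2]<112)&(X[:,0]<545); t=X[g]; print(len(t),t.mean(0),t.min(0),t.max(0))
p=np.polyfit(t[:,0],t[:,1],1);print(np.degrees(np.arctan(p[0])),np.polyval(p,511),np.polyval(p,599))
E
```

```text
[512.76536554 -50.23896612 202.03972532] [[-9.96428014e-01 -8.44464780e-02  7.21754330e-05]
 [-8.44464655e-02  9.96428005e-01  1.61645520e-04]
 [-8.55680175e-05  1.54973164e-04 -9.99999984e-01]] 8.95 59.22976500415695
680 [509.1296676  -56.67372559 104.45371448] [485.57179569 -64.97703966 100.04679628] [538.99240901 -46.05022125 106.85595863]
8.529424163455118 -56.393220506525566 -43.19532717009821
```

View pics/w2.png

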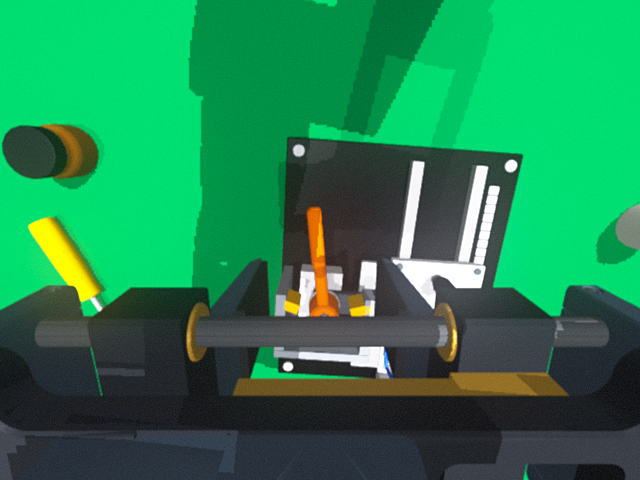

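The wrist view shows the lever from (315,210) to the hub at (325,305), with both fingers clear on either side. Its yaw is 8.5° and the screw is at about (598.5, -43).

>>> {"op": "send_rows", "data": {"plan": [[0,-0.01,-0.06,0,0,0.02],[-0.005,-0.028,-0.18,0,0,0.04],[-0.005,-0.028,-0.3,0,0,0.04],[-0.005,-0.028,-0.4,0,0,0.04],[-0.005,-0.028,-0.48,0,0,0.04],[-0.005,-0.028,-0.55,0,0,0.04],[-0.005,-0.028,-0.6,0,0,0.04],[-0.005,-0.028,-0.61,0,0,0.04],[-0.005,-0.028,-0.61,0,0,0.04],[-0.005,-0.028,-0.61,0,0,0.04]]}}

```text
t: 10.25
ee_pos: [512.3, -56.3, 80.5]
ee_rot: [[-0.989, -0.146, 0.001], [-0.146, 0.989, -0.0], [-0.001, -0.0, -1.0]]
ft_force: [-0.0, 0.2, -0.5]
finger_gap: 59.5
finger_force: 0.0
```

>>> {"op": "send_rows", "data": {"plan": [[0,0,0,0,0,0],[0,0,0,0,0,0],[0,0,0,0,0,0],[0,0,0,0,0,0],[0,0,0,0,0,0],[0,0,0,0,0,0],[0,0,0,0,0,0],[0,0,0,0,0,0],[0,0,0,0,0,0],[0,0,0,0,0,0]], "gripper": 1, "grip_force": 25}}

```text
t: 11.5
ee_pos: [511.7, -55.5, 80.0]
ee_rot: [[-0.989, -0.147, -0.0], [-0.147, 0.989, 0.001], [0.0, 0.001, -1.0]]
ft_force: [-0.1, 4.8, 0.6]
finger_gap: 12.0
finger_force: 24.8
```

```bash
cat >> h.py <<'E'
S=np.array([598.5,-42.8])
def tq():
    s=manip.observe(); r=(s["ee_pos"][:2]-S)/1000; F=s["ft_force"]; th=np.degrees(np.arctan2(-r[1],-r[0])); R=s["ee_rot"]
    ur=r/np.linalg.norm(r); ut=np.array([-ur[1],ur[0]])
    print("t",round(s["t"],2),"th",round(th,1),"yaw",round(np.degrees(np.arctan2(-R[1,0],-R[0,0])),1),"r",round(np.linalg.norm(r)*1000,1),"z",round(s["ee_pos"][2],1),
     "Ft",round(F[:2]@ut,2),"Fr",round(F[:2]@ur,2),"Fz",round(F[2],2),"Mz",round(s["wrist_torque"][2],3),"T",round(r[0]*F[1]-r[1]*F[0]+s["wrist_torque"][2],3),"gap",round(s["finger_gap"],1))
def arc(a,rows,r=88.0,z=None):
    "rows: list of target yaw deg, from a; prints shift rows"
    P=lambda t:-r*np.array([np.cos(np.radians(t)),np.sin(np.radians(t))])
    o=[]
    for i,t in enumerate(rows):
        d=(P(t)-P(a))/200; o.append([round(d[0],4),round(d[1],4),0 if z is None else z[i],0,0,round((t-a)/90,4)])
    print(o)
E
python3 - <<'E'
from h import *
tq()
arc(8.5,[7,4,0,-5,-10,-15,-20,-25,-29,-32])
E
```

```text
t 11.5 th 8.3 yaw 8.4 r 87.7 z 80.0 Ft -4.72 Fr -0.6 Fz 0.61 Mz 0.439 T 0.024 gap 12.0
[[np.float64(-0.0016), np.float64(0.0114), 0, 0, 0, -0.0167], [np.float64(-0.0038), np.float64(0.0343), 0, 0, 0, -0.05], [np.float64(-0.0048), np.float64(0.065), 0, 0, 0, -0.0944], [np.float64(-0.0032), np.float64(0.1034), 0, 0, 0, -0.15], [np.float64(0.0019), np.float64(0.1414), 0, 0, 0, -0.2056], [np.float64(0.0102), np.float64(0.1789), 0, 0, 0, -0.2611], [np.float64(0.0217), np.float64(0.2155), 0, 0, 0, -0.3167], [np.float64(0.0364), np.float64(0.251), 0, 0, 0, -0.3722], [np.float64(0.0503), np.float64(0.2784), 0, 0, 0, -0.4167], [np.float64(0.062), np.float64(0.2982), 0, 0, 0, -0.45]]
```

>>> {"op": "send_rows", "data": {"plan": [[-0.0016,0.0114,0,0,0,-0.0167],[-0.0038,0.0343,0,0,0,-0.05],[-0.0048,0.065,0,0,0,-0.0944],[-0.0032,0.1034,0,0,0,-0.15],[0.0019,0.1414,0,0,0,-0.2056],[0.0102,0.1789,0,0,0,-0.2611],[0.0217,0.2155,0,0,0,-0.3167],[0.0364,0.251,0,0,0,-0.3722],[0.0503,0.2784,0,0,0,-0.4167],[0.062,0.2982,0,0,0,-0.45]]}}

```text
t: 12.75
ee_pos: [522.8, 3.2, 80.0]
ee_rot: [[-0.847, 0.532, -0.003], [0.532, 0.847, -0.001], [0.002, -0.003, -1.0]]
ft_force: [-4.2, 1.7, 4.5]
finger_gap: 11.7
finger_force: 24.8
```

```bash
sed -i 's/o.append(\[round(d\[0\],4),round(d\[1\],4)/o.append([float(round(d[0],4)),float(round(d[1],4))/' h.py; python3 - <<'E'
from h import *
tq()
# ease back 3 deg, lift 7mm, swing back 72 (with lift)
arc(-32,[-33,-34,-35,-35,-34,-33,-32,-31.5,-31.5,-31.5],z=[0,0,0,0,0,0,0,0.01,0.02,0.035])
arc(-31.5,[-30,-25,-17,-9,-1,7,15,23,31,36])
E
```

```text
t 12.75 th -31.3 yaw -32.1 r 88.5 z 80.0 Ft 0.68 Fr 4.48 Fz 4.47 Mz 0.436 T 0.497 gap 11.7
[[0.0041, 0.0065, 0, 0, 0, -0.0111], [0.0084, 0.0129, 0, 0, 0, -0.0222], [0.0127, 0.0192, 0, 0, 0, -0.0333], [0.0127, 0.0192, 0, 0, 0, -0.0333], [0.0084, 0.0129, 0, 0, 0, -0.0222], [0.0041, 0.0065, 0, 0, 0, -0.0111], [0.0, 0.0, 0, 0, 0, 0.0], [-0.002, -0.0033, 0.01, 0, 0, 0.0056], [-0.002, -0.0033, 0.02, 0, 0, 0.0056], [-0.002, -0.0033, 0.035, 0, 0, 0.0056]]
[[-0.0059, -0.0099, 0, 0, 0, 0.0167], [-0.0236, -0.0439, 0, 0, 0, 0.0722], [-0.0456, -0.1013, 0, 0, 0, 0.1611], [-0.0594, -0.1611, 0, 0, 0, 0.25], [-0.0648, -0.2222, 0, 0, 0, 0.3389], [-0.0616, -0.2835, 0, 0, 0, 0.4278], [-0.0498, -0.3438, 0, 0, 0, 0.5167], [-0.0299, -0.4018, 0, 0, 0, 0.6056], [-0.002, -0.4565, 0, 0, 0, 0.6944], [0.0192, -0.4885, 0, 0, 0, 0.75]]
```

```bash
python3 - <<'E'
from h import *
arc(-32,[-31.5,-31,-30.5,-30.3,-30.3]+[-30.3]*5,z=[0,0,0,0,0.005,0.015,0.025,0.035,0.035,0.035])
arc(-30.3,[-28,-21,-13,-4,5,14,23,32,38,40])
E
```

```text
[[-0.002, -0.0033, 0, 0, 0, 0.0056], [-0.004, -0.0065, 0, 0, 0, 0.0111], [-0.006, -0.0098, 0, 0, 0, 0.0167], [-0.0068, -0.0112, 0, 0, 0, 0.0189], [-0.0068, -0.0112, 0.005, 0, 0, 0.0189], [-0.0068, -0.0112, 0.015, 0, 0, 0.0189], [-0.0068, -0.0112, 0.025, 0, 0, 0.0189], [-0.0068, -0.0112, 0.035, 0, 0, 0.0189], [-0.0068, -0.0112, 0.035, 0, 0, 0.0189], [-0.0068, -0.0112, 0.035, 0, 0, 0.0189]]
[[-0.0086, -0.0154, 0, 0, 0, 0.0256], [-0.0309, -0.0643, 0, 0, 0, 0.1033], [-0.0488, -0.123, 0, 0, 0, 0.1922], [-0.059, -0.1913, 0, 0, 0, 0.2922], [-0.0584, -0.2603, 0, 0, 0, 0.3922], [-0.047, -0.3284, 0, 0, 0, 0.4922], [-0.0251, -0.3939, 0, 0, 0, 0.5922], [0.0068, -0.4552, 0, 0, 0, 0.6922], [0.0332, -0.4929, 0, 0, 0, 0.7589], [0.0428, -0.5048, 0, 0, 0, 0.7811]]
```

>>> {"op": "send_rows", "data": {"plan": [[-0.002,-0.0033,0,0,0,0.0056],[-0.004,-0.0065,0,0,0,0.0111],[-0.006,-0.0098,0,0,0,0.0167],[-0.0068,-0.0112,0,0,0,0.0189],[-0.0068,-0.0112,0.005,0,0,0.0189],[-0.0068,-0.0112,0.015,0,0,0.0189],[-0.0068,-0.0112,0.025,0,0,0.0189],[-0.0068,-0.0112,0.035,0,0,0.0189],[-0.0068,-0.0112,0.035,0,0,0.0189],[-0.0068,-0.0112,0.035,0,0,0.0189]]}}

```text
t: 14.0
ee_pos: [522.5, 1.3, 87.0]
ee_rot: [[-0.862, 0.506, -0.001], [0.506, 0.862, 0.0], [0.001, 0.0, -1.0]]
ft_force: [-1.2, 4.9, -3.8]
finger_gap: 11.7
finger_force: 24.9
```

```bash
python3 -c "
from h import *
tq()"
```

```text
t 14.0 th -30.2 yaw -30.4 r 87.8 z 87.0 Ft -3.7 Fr 3.48 Fz -3.83 Mz 0.246 T -0.079 gap 11.7
```

>>> {"op": "send_rows", "data": {"plan": [[-0.0086,-0.0154,0,0,0,0.0256],[-0.0309,-0.0643,0,0,0,0.1033],[-0.0488,-0.123,0,0,0,0.1922],[-0.059,-0.1913,0,0,0,0.2922],[-0.0584,-0.2603,0,0,0,0.3922],[-0.047,-0.3284,0,0,0,0.4922],[-0.0251,-0.3939,0,0,0,0.5922],[0.0068,-0.4552,0,0,0,0.6922],[0.0332,-0.4929,0,0,0,0.7589],[0.0428,-0.5048,0,0,0,0.7811]]}}

```text
t: 15.25
ee_pos: [532.1, -98.5, 87.0]
ee_rot: [[-0.766, -0.642, 0.001], [-0.642, 0.766, 0.003], [-0.003, 0.002, -1.0]]
ft_force: [1.4, 10.9, -3.1]
finger_gap: 12.3
finger_force: 25.1
```

```bash
python3 - <<'E'
from h import *
tq()
arc(40,[40,40,40,40,39,38,36,34,32,30],z=[-.01,-.02,-.03]+[-.035]*7)
E
```

```text
t 15.25 th 40.0 yaw 40.0 r 86.7 z 87.0 Ft -7.39 Fr -8.08 Fz -3.12 Mz 0.663 T 0.023 gap 12.3
[[0.0, 0.0, -0.01, 0, 0, 0.0], [0.0, 0.0, -0.02, 0, 0, 0.0], [0.0, 0.0, -0.03, 0, 0, 0.0], [0.0, 0.0, -0.035, 0, 0, 0.0], [-0.0049, 0.0059, -0.035, 0, 0, -0.0111], [-0.0097, 0.0119, -0.035, 0, 0, -0.0222], [-0.0189, 0.0242, -0.035, 0, 0, -0.0444], [-0.0277, 0.0368, -0.035, 0, 0, -0.0667], [-0.0361, 0.0497, -0.035, 0, 0, -0.0889], [-0.044, 0.0628, -0.035, 0, 0, -0.1111]]
```

>>> {"op": "send_rows", "data": {"plan": [[0.0,0.0,-0.01,0,0,0.0],[0.0,0.0,-0.02,0,0,0.0],[0.0,0.0,-0.03,0,0,0.0],[0.0,0.0,-0.035,0,0,0.0],[-0.0049,0.0059,-0.035,0,0,-0.0111],[-0.0097,0.0119,-0.035,0,0,-0.0222],[-0.0189,0.0242,-0.035,0,0,-0.0444],[-0.0277,0.0368,-0.035,0,0,-0.0667],[-0.0361,0.0497,-0.035,0,0,-0.0889],[-0.044,0.0628,-0.035,0,0,-0.1111]]}}

```text
t: 16.5
ee_pos: [524.1, -87.6, 81.2]
ee_rot: [[-0.866, -0.5, 0.004], [-0.5, 0.866, -0.001], [-0.002, -0.003, -1.0]]
ft_force: [-0.6, 4.2, 0.8]
finger_gap: 12.7
finger_force: 25.7
```

```bash
python3 - <<'E'
from h import *
tq()
arc(30,[27,24,21,18,15,12,9,6,3,0])
E
```

```text
t 16.5 th 31.0 yaw 30.0 r 86.8 z 81.2 Ft -3.9 Fr -1.63 Fz 0.78 Mz 0.846 T 0.508 gap 12.7
[[-0.011, 0.0202, 0, 0, 0, -0.0333], [-0.0209, 0.041, 0, 0, 0, -0.0667], [-0.0297, 0.0623, 0, 0, 0, -0.1], [-0.0374, 0.084, 0, 0, 0, -0.1333], [-0.044, 0.1061, 0, 0, 0, -0.1667], [-0.0493, 0.1285, 0, 0, 0, -0.2], [-0.0535, 0.1512, 0, 0, 0, -0.2333], [-0.0565, 0.174, 0, 0, 0, -0.2667], [-0.0583, 0.197, 0, 0, 0, -0.3], [-0.0589, 0.22, 0, 0, 0, -0.3333]]
```

>>> {"op": "send_rows", "data": {"plan": [[-0.011,0.0202,0,0,0,-0.0333],[-0.0209,0.041,0,0,0,-0.0667],[-0.0297,0.0623,0,0,0,-0.1],[-0.0374,0.084,0,0,0,-0.1333],[-0.044,0.1061,0,0,0,-0.1667],[-0.0493,0.1285,0,0,0,-0.2],[-0.0535,0.1512,0,0,0,-0.2333],[-0.0565,0.174,0,0,0,-0.2667],[-0.0583,0.197,0,0,0,-0.3],[-0.0589,0.22,0,0,0,-0.3333]]}}

```text
t: 17.75
ee_pos: [510.6, -44.0, 81.3]
ee_rot: [[-1.0, 0.001, 0.0], [0.001, 1.0, -0.002], [-0.0, -0.002, -1.0]]
ft_force: [-4.9, 2.6, 5.0]
finger_gap: 12.4
finger_force: 25.3
```

```bash
python3 - <<'E'
from h import *
tq()
arc(0,-1.2*np.arange(1,11))
arc(-12,-12-1.2*np.arange(1,11))
arc(-24,-24-1.0*np.arange(1,11))
E
```

```text
t 17.75 th 0.8 yaw -0.0 r 87.9 z 81.3 Ft -2.7 Fr 4.91 Fz 5.02 Mz 0.768 T 0.532 gap 12.4
[[0.0001, 0.0092, 0, 0, 0, np.float64(-0.0133)], [0.0004, 0.0184, 0, 0, 0, np.float64(-0.0267)], [0.0009, 0.0276, 0, 0, 0, np.float64(-0.04)], [0.0015, 0.0368, 0, 0, 0, np.float64(-0.0533)], [0.0024, 0.046, 0, 0, 0, np.float64(-0.0667)], [0.0035, 0.0551, 0, 0, 0, np.float64(-0.08)], [0.0047, 0.0643, 0, 0, 0, np.float64(-0.0933)], [0.0062, 0.0734, 0, 0, 0, np.float64(-0.1067)], [0.0078, 0.0824, 0, 0, 0, np.float64(-0.12)], [0.0096, 0.0915, 0, 0, 0, np.float64(-0.1333)]]
[[0.002, 0.009, 0, 0, 0, np.float64(-0.0133)], [0.0042, 0.0179, 0, 0, 0, np.float64(-0.0267)], [0.0066, 0.0268, 0, 0, 0, np.float64(-0.04)], [0.0092, 0.0357, 0, 0, 0, np.float64(-0.0533)], [0.0119, 0.0445, 0, 0, 0, np.float64(-0.0667)], [0.0149, 0.0532, 0, 0, 0, np.float64(-0.08)], [0.018, 0.0619, 0, 0, 0, np.float64(-0.0933)], [0.0213, 0.0705, 0, 0, 0, np.float64(-0.1067)], [0.0248, 0.079, 0, 0, 0, np.float64(-0.12)], [0.0284, 0.0875, 0, 0, 0, np.float64(-0.1333)]]
[[0.0032, 0.007, 0, 0, 0, np.float64(-0.0111)], [0.0065, 0.0139, 0, 0, 0, np.float64(-0.0222)], [0.0099, 0.0208, 0, 0, 0, np.float64(-0.0333)], [0.0135, 0.0276, 0, 0, 0, np.float64(-0.0444)], [0.0171, 0.0344, 0, 0, 0, np.float64(-0.0556)], [0.0209, 0.041, 0, 0, 0, np.float64(-0.0667)], [0.0248, 0.0477, 0, 0, 0, np.float64(-0.0778)], [0.0288, 0.0542, 0, 0, 0, np.float64(-0.0889)], [0.0329, 0.0607, 0, 0, 0, np.float64(-0.1)], [0.0372, 0.0671, 0, 0, 0, np.float64(-0.1111)]]
```

>>> {"op": "send_rows", "data": {"plan": [[0.0001,0.0092,0,0,0,-0.0133],[0.0004,0.0184,0,0,0,-0.0267],[0.0009,0.0276,0,0,0,-0.04],[0.0015,0.0368,0,0,0,-0.0533],[0.0024,0.046,0,0,0,-0.0667],[0.0035,0.0551,0,0,0,-0.08],[0.0047,0.0643,0,0,0,-0.0933],[0.0062,0.0734,0,0,0,-0.1067],[0.0078,0.0824,0,0,0,-0.12],[0.0096,0.0915,0,0,0,-0.1333]]}}

```text
t: 19.0
ee_pos: [512.0, -25.4, 81.2]
ee_rot: [[-0.978, 0.208, -0.001], [0.208, 0.978, -0.001], [0.001, -0.001, -1.0]]
ft_force: [-6.1, 3.3, 5.9]
finger_gap: 12.0
finger_force: 25.2
```

```bash
python3 -c "
from h import *
tq()"
```

```text
t 19.0 th -11.4 yaw -12.0 r 88.2 z 81.2 Ft -2.04 Fr 6.65 Fz 5.88 Mz 0.704 T 0.525 gap 12.0
```

>>> {"op": "send_rows", "data": {"plan": [[0.002,0.009,0,0,0,-0.0133],[0.0042,0.0179,0,0,0,-0.0267],[0.0066,0.0268,0,0,0,-0.04],[0.0092,0.0357,0,0,0,-0.0533],[0.0119,0.0445,0,0,0,-0.0667],[0.0149,0.0532,0,0,0,-0.08],[0.018,0.0619,0,0,0,-0.0933],[0.0213,0.0705,0,0,0,-0.1067],[0.0248,0.079,0,0,0,-0.12],[0.0284,0.0875,0,0,0,-0.1333]]}}

```text
t: 20.25
ee_pos: [517.5, -7.6, 81.3]
ee_rot: [[-0.913, 0.407, -0.001], [0.407, 0.913, -0.001], [0.001, -0.001, -1.0]]
ft_force: [-6.5, 4.7, 6.3]
finger_gap: 12.3
finger_force: 25.1
```

```bash
python3 -c "
from h import *
tq()"
```

```text
t 20.25 th -23.5 yaw -24.0 r 88.3 z 81.3 Ft -1.74 Fr 7.82 Fz 6.26 Mz 0.608 T 0.454 gap 12.3
```

>>> {"op": "send_rows", "data": {"plan": [[0.0032,0.007,0,0,0,-0.0111],[0.0065,0.0139,0,0,0,-0.0222],[0.0099,0.0208,0,0,0,-0.0333],[0.0135,0.0276,0,0,0,-0.0444],[0.0171,0.0344,0,0,0,-0.0556],[0.0209,0.041,0,0,0,-0.0667],[0.0248,0.0477,0,0,0,-0.0778],[0.0288,0.0542,0,0,0,-0.0889],[0.0329,0.0607,0,0,0,-0.1],[0.0372,0.0671,0,0,0,-0.1111]]}}

```text
t: 21.5
ee_pos: [524.8, 6.0, 81.3]
ee_rot: [[-0.829, 0.56, -0.002], [0.56, 0.829, -0.0], [0.001, -0.001, -1.0]]
ft_force: [-7.0, 4.4, 6.9]
finger_gap: 12.1
finger_force: 25.0
```

```bash
sed -i 's|round((t-a)/90,4)|float(round((t-a)/90,4))|' h.py; python3 - <<'E'
from h import *
tq()
arc(-34,[-33,-32.4]+[-32.4]*8,z=[0,0,0,0.005,0.01,.015,.02,.025,.03,.03])
arc(-32.4,[-30,-23,-15,-6,3,12,21,30,36,38])
arc(38,[38,38,38,38,37,36,35,34,32,30],z=[-.01,-.02,-.03]+[-.036]*7)
E
```

```text
t 21.5 th -33.5 yaw -34.1 r 88.4 z 81.3 Ft 0.19 Fr 8.3 Fz 6.86 Mz 0.472 T 0.489 gap 12.1
[[-0.0042, -0.0064, 0, 0, 0, 0.0111], [-0.0067, -0.0103, 0, 0, 0, 0.0178], [-0.0067, -0.0103, 0, 0, 0, 0.0178], [-0.0067, -0.0103, 0.005, 0, 0, 0.0178], [-0.0067, -0.0103, 0.01, 0, 0, 0.0178], [-0.0067, -0.0103, 0.015, 0, 0, 0.0178], [-0.0067, -0.0103, 0.02, 0, 0, 0.0178], [-0.0067, -0.0103, 0.025, 0, 0, 0.0178], [-0.0067, -0.0103, 0.03, 0, 0, 0.0178], [-0.0067, -0.0103, 0.03, 0, 0, 0.0178]]
[[-0.0095, -0.0158, 0, 0, 0, 0.0267], [-0.0335, -0.0638, 0, 0, 0, 0.1044], [-0.0535, -0.1219, 0, 0, 0, 0.1933], [-0.0661, -0.1898, 0, 0, 0, 0.2933], [-0.0679, -0.2588, 0, 0, 0, 0.3933], [-0.0589, -0.3272, 0, 0, 0, 0.4933], [-0.0393, -0.3934, 0, 0, 0, 0.5933], [-0.0095, -0.4558, 0, 0, 0, 0.6933], [0.0155, -0.4944, 0, 0, 0, 0.76], [0.0248, -0.5067, 0, 0, 0, 0.7822]]
[[0.0, 0.0, -0.01, 0, 0, 0.0], [0.0, 0.0, -0.02, 0, 0, 0.0], [0.0, 0.0, -0.03, 0, 0, 0.0], [0.0, 0.0, -0.036, 0, 0, 0.0], [-0.0047, 0.0061, -0.036, 0, 0, -0.0111], [-0.0092, 0.0123, -0.036, 0, 0, -0.0222], [-0.0137, 0.0185, -0.036, 0, 0, -0.0333], [-0.0181, 0.0248, -0.036, 0, 0, -0.0444], [-0.0264, 0.0377, -0.036, 0, 0, -0.0667], [-0.0343, 0.0509, -0.036, 0, 0, -0.0889]]
```

>>> {"op": "send_rows", "data": {"plan": [[-0.0042,-0.0064,0,0,0,0.0111],[-0.0067,-0.0103,0,0,0,0.0178],[-0.0067,-0.0103,0,0,0,0.0178],[-0.0067,-0.0103,0.005,0,0,0.0178],[-0.0067,-0.0103,0.012,0,0,0.0178],[-0.0067,-0.0103,0.019,0,0,0.0178],[-0.0067,-0.0103,0.026,0,0,0.0178],[-0.0067,-0.0103,0.033,0,0,0.0178],[-0.0067,-0.0103,0.04,0,0,0.0178],[-0.0067,-0.0103,0.04,0,0,0.0178]]}}

```text
t: 22.75
ee_pos: [524.4, 4.2, 88.6]
ee_rot: [[-0.843, 0.538, -0.0], [0.538, 0.843, 0.001], [0.001, 0.001, -1.0]]
ft_force: [-2.9, 4.7, -4.0]
finger_gap: 11.8
finger_force: 25.0
```

```bash
python3 -c "
from h import *
tq()"
```

```text
t 22.75 th -32.4 yaw -32.5 r 87.7 z 88.6 Ft -2.45 Fr 4.99 Fz -3.97 Mz 0.294 T 0.079 gap 11.8
```

>>> {"op": "send_rows", "data": {"plan": [[-0.0095,-0.0158,0,0,0,0.0267],[-0.0335,-0.0638,0,0,0,0.1044],[-0.0535,-0.1219,0,0,0,0.1933],[-0.0661,-0.1898,0,0,0,0.2933],[-0.0679,-0.2588,0,0,0,0.3933],[-0.0589,-0.3272,0,0,0,0.4933],[-0.0393,-0.3934,0,0,0,0.5933],[-0.0095,-0.4558,0,0,0,0.6933],[0.0155,-0.4944,0,0,0,0.76],[0.0248,-0.5067,0,0,0,0.7822]]}}

```text
t: 24.0
ee_pos: [530.3, -96.0, 88.2]
ee_rot: [[-0.788, -0.615, 0.001], [-0.615, 0.788, 0.003], [-0.003, 0.002, -1.0]]
ft_force: [1.4, 11.2, -6.4]
finger_gap: 11.9
finger_force: 25.1
```

>>> {"op": "send_rows", "data": {"plan": [[0.0,0.0,-0.01,0,0,0.0],[0.0,0.0,-0.02,0,0,0.0],[0.0,0.0,-0.03,0,0,0.0],[0.0,0.0,-0.042,0,0,0.0],[-0.0047,0.0061,-0.042,0,0,-0.0111],[-0.0092,0.0123,-0.042,0,0,-0.0222],[-0.0137,0.0185,-0.042,0,0,-0.0333],[-0.0181,0.0248,-0.042,0,0,-0.0444],[-0.0264,0.0377,-0.042,0,0,-0.0667],[-0.0343,0.0509,-0.042,0,0,-0.0889]]}}

```text
t: 25.25
ee_pos: [524.0, -87.6, 81.2]
ee_rot: [[-0.867, -0.499, 0.004], [-0.499, 0.867, -0.001], [-0.003, -0.003, -1.0]]
ft_force: [-0.5, 4.5, 1.9]
finger_gap: 12.3
finger_force: 25.8
```

```bash
python3 - <<'E'
from h import *
tq()
for a in (30,18,6,-6,-18): arc(a,a-1.2*np.arange(1,11))
E
```

```text
t 25.25 th 31.0 yaw 29.9 r 86.9 z 81.2 Ft -4.15 Fr -1.9 Fz 1.9 Mz 0.918 T 0.557 gap 12.3
[[-0.0045, 0.008, 0, 0, 0, -0.0133], [-0.0089, 0.0161, 0, 0, 0, -0.0267], [-0.0131, 0.0244, 0, 0, 0, -0.04], [-0.0171, 0.0327, 0, 0, 0, -0.0533], [-0.0209, 0.041, 0, 0, 0, -0.0667], [-0.0246, 0.0495, 0, 0, 0, -0.08], [-0.0281, 0.058, 0, 0, 0, -0.0933], [-0.0314, 0.0666, 0, 0, 0, -0.1067], [-0.0345, 0.0753, 0, 0, 0, -0.12], [-0.0374, 0.084, 0, 0, 0, -0.1333]]
[[-0.0028, 0.0088, 0, 0, 0, -0.0133], [-0.0053, 0.0176, 0, 0, 0, -0.0267], [-0.0077, 0.0265, 0, 0, 0, -0.04], [-0.0099, 0.0355, 0, 0, 0, -0.0533], [-0.0119, 0.0445, 0, 0, 0, -0.0667], [-0.0137, 0.0535, 0, 0, 0, -0.08], [-0.0154, 0.0626, 0, 0, 0, -0.0933], [-0.0168, 0.0717, 0, 0, 0, -0.1067], [-0.0181, 0.0808, 0, 0, 0, -0.12], [-0.0191, 0.09, 0, 0, 0, -0.1333]]
[[-0.0009, 0.0092, 0, 0, 0, -0.0133], [-0.0015, 0.0184, 0, 0, 0, -0.0267], [-0.002, 0.0276, 0, 0, 0, -0.04], [-0.0023, 0.0368, 0, 0, 0, -0.0533], [-0.0024, 0.046, 0, 0, 0, -0.0667], [-0.0023, 0.0552, 0, 0, 0, -0.08], [-0.002, 0.0644, 0, 0, 0, -0.0933], [-0.0015, 0.0736, 0, 0, 0, -0.1067], [-0.0009, 0.0828, 0, 0, 0, -0.12], [0.0, 0.092, 0, 0, 0, -0.1333]]
[[0.0011, 0.0092, 0, 0, 0, -0.0133], [0.0023, 0.0183, 0, 0, 0, -0.0267], [0.0038, 0.0274, 0, 0, 0, -0.04], [0.0054, 0.0365, 0, 0, 0, -0.0533], [0.0072, 0.0455, 0, 0, 0, -0.0667], [0.0092, 0.0545, 0, 0, 0, -0.08], [0.0114, 0.0634, 0, 0, 0, -0.0933], [0.0138, 0.0723, 0, 0, 0, -0.1067], [0.0164, 0.0812, 0, 0, 0, -0.12], [0.0191, 0.09, 0, 0, 0, -0.1333]]
[[0.0029, 0.0087, 0, 0, 0, -0.0133], [0.0061, 0.0174, 0, 0, 0, -0.0267], [0.0094, 0.026, 0, 0, 0, -0.04], [0.0128, 0.0345, 0, 0, 0, -0.0533], [0.0165, 0.043, 0, 0, 0, -0.0667], [0.0203, 0.0514, 0, 0, 0, -0.08], [0.0244, 0.0597, 0, 0, 0, -0.0933], [0.0285, 0.0679, 0, 0, 0, -0.1067], [0.0329, 0.076, 0, 0, 0, -0.12], [0.0374, 0.084, 0, 0, 0, -0.1333]]
```

>>> {"op": "send_rows", "data": {"plan": [[-0.0045,0.008,0,0,0,-0.0133],[-0.0089,0.0161,0,0,0,-0.0267],[-0.0131,0.0244,0,0,0,-0.04],[-0.0171,0.0327,0,0,0,-0.0533],[-0.0209,0.041,0,0,0,-0.0667],[-0.0246,0.0495,0,0,0,-0.08],[-0.0281,0.058,0,0,0,-0.0933],[-0.0314,0.0666,0,0,0,-0.1067],[-0.0345,0.0753,0,0,0,-0.12],[-0.0374,0.084,0,0,0,-0.1333]]}}

```text
t: 26.5
ee_pos: [515.7, -71.1, 80.9]
ee_rot: [[-0.952, -0.307, 0.002], [-0.307, 0.952, -0.001], [-0.001, -0.002, -1.0]]
ft_force: [-4.2, 2.7, 8.1]
finger_gap: 12.6
finger_force: 25.6
```

```bash
python3 -c "
from h import *
tq()"
```

```text
t 26.5 th 18.9 yaw 17.9 r 87.5 z 80.9 Ft -3.91 Fr 3.06 Fz 8.09 Mz 0.823 T 0.481 gap 12.6
```

>>> {"op": "send_rows", "data": {"plan": [[-0.0028,0.0088,0,0,0,-0.0133],[-0.0053,0.0176,0,0,0,-0.0267],[-0.0077,0.0265,0,0,0,-0.04],[-0.0099,0.0355,0,0,0,-0.0533],[-0.0119,0.0445,0,0,0,-0.0667],[-0.0137,0.0535,0,0,0,-0.08],[-0.0154,0.0626,0,0,0,-0.0933],[-0.0168,0.0717,0,0,0,-0.1067],[-0.0181,0.0808,0,0,0,-0.12],[-0.0191,0.09,0,0,0,-0.1333]]}}

```text
t: 27.75
ee_pos: [511.5, -53.6, 81.0]
ee_rot: [[-0.995, -0.103, 0.001], [-0.103, 0.995, -0.002], [-0.001, -0.002, -1.0]]
ft_force: [-4.7, 0.1, 10.0]
finger_gap: 12.4
finger_force: 25.6
```

```bash
python3 -c "
from h import *
tq()"
```

```text
t 27.75 th 7.1 yaw 5.9 r 87.6 z 81.0 Ft -0.71 Fr 4.62 Fz 10.03 Mz 0.86 T 0.798 gap 12.4
```

>>> {"op": "send_rows", "data": {"plan": [[-0.0004,0.0035,0,0,0,-0.005],[-0.0007,0.0069,0,0,0,-0.01],[-0.001,0.0104,0,0,0,-0.015],[-0.0012,0.0138,0,0,0,-0.02],[-0.0014,0.0172,0,0,0,-0.025],[-0.0016,0.0204,0,0,0,-0.03],[-0.0017,0.0234,0,0,0,-0.034],[-0.0018,0.026,0,0,0,-0.038],[-0.0019,0.0284,0,0,0,-0.041],[-0.002,0.0307,0,0,0,-0.0444]]}}

```text
t: 29.0
ee_pos: [511.0, -47.8, 81.1]
ee_rot: [[-0.999, -0.034, 0.001], [-0.034, 0.999, -0.003], [-0.001, -0.003, -1.0]]
ft_force: [-5.2, -1.0, 10.4]
finger_gap: 12.7
finger_force: 25.6
```

```bash
python3 -c "
from h import *
tq()"
```

```text
t 29.0 th 3.3 yaw 2.0 r 87.6 z 81.1 Ft 0.66 Fr 5.22 Fz 10.35 Mz 0.863 T 0.921 gap 12.7
```

>>> {"op": "send_rows", "data": {"plan": [[0,0.0035,0,0,0,-0.005],[-0.0001,0.0069,0,0,0,-0.01],[-0.0001,0.0104,0,0,0,-0.015],[-0.0001,0.0138,0,0,0,-0.02],[-0.0001,0.0172,0,0,0,-0.025],[-0.0001,0.0204,0,0,0,-0.03],[0,0.0234,0,0,0,-0.034],[0,0.026,0,0,0,-0.038],[0,0.0284,0,0,0,-0.041],[0,0.0307,0,0,0,-0.0444]]}}

```text
t: 30.25
ee_pos: [510.9, -42.1, 81.1]
ee_rot: [[-0.999, 0.035, 0.001], [0.035, 0.999, -0.004], [-0.001, -0.004, -1.0]]
ft_force: [-5.9, -1.8, 10.6]
finger_gap: 12.3
finger_force: 25.5
```

```bash
python3 -c "
from h import *
tq()"
```

```text
t 30.25 th -0.5 yaw -2.0 r 87.6 z 81.1 Ft 1.81 Fr 5.91 Fz 10.56 Mz 0.802 T 0.961 gap 12.3
```

>>> {"op": "send_rows", "data": {"plan": [[0,0.0025,0,0,0,-0.004],[0.0001,0.005,0,0,0,-0.007],[0.0001,0.0075,0,0,0,-0.011],[0.0002,0.01,0,0,0,-0.0145],[0.0003,0.0125,0,0,0,-0.018],[0.0004,0.015,0,0,0,-0.0215],[0.0005,0.0172,0,0,0,-0.025],[0.0006,0.0195,0,0,0,-0.028],[0.0007,0.0215,0,0,0,-0.031],[0.0008,0.023,0,0,0,-0.0333]]}}

```text
t: 31.5
ee_pos: [511.1, -37.7, 81.2]
ee_rot: [[-0.996, 0.087, 0.001], [0.087, 0.996, -0.004], [-0.001, -0.004, -1.0]]
ft_force: [-5.5, -2.8, 11.2]
finger_gap: 12.5
finger_force: 25.5
```

```bash
python3 -c "
from h import *
tq()"
```

```text
t 31.5 th -3.3 yaw -5.0 r 87.6 z 81.2 Ft 3.15 Fr 5.36 Fz 11.16 Mz 0.793 T 1.069 gap 12.5
```

>>> {"op": "send_rows", "data": {"plan": [[0,-0.004,0,0,0,0.006],[-0.0003,-0.008,0,0,0,0.012],[-0.0005,-0.012,0,0,0,0.018],[-0.0007,-0.015,0,0,0,0.022],[-0.0007,-0.015,0,0,0,0.022],[-0.0007,-0.015,0,0,0,0.022],[-0.0007,-0.015,0,0,0,0.022],[-0.0007,-0.015,0,0,0,0.022],[-0.0007,-0.015,0,0,0,0.022],[-0.0007,-0.015,0,0,0,0.022]]}}

```text
t: 32.75
ee_pos: [511.0, -39.8, 81.2]
ee_rot: [[-0.999, 0.053, 0.001], [0.053, 0.999, -0.002], [-0.001, -0.002, -1.0]]
ft_force: [-5.5, -0.1, 11.1]
finger_gap: 12.6
finger_force: 25.2
```

```bash
python3 -c "
from h import *
tq()"
```

```text
t 32.75 th -1.9 yaw -3.1 r 87.5 z 81.2 Ft 0.32 Fr 5.52 Fz 11.09 Mz 0.717 T 0.745 gap 12.6
```

>>> {"op": "send_rows", "data": {"plan": [[0,-0.004,0,0,0,0.006],[-0.0001,-0.008,0,0,0,0.012],[-0.0002,-0.012,0,0,0,0.018],[-0.0003,-0.016,0,0,0,0.024],[-0.0004,-0.019,0,0,0,0.028],[-0.0004,-0.019,0,0,0,0.028],[-0.0004,-0.019,0,0,0,0.028],[-0.0004,-0.019,0,0,0,0.028],[-0.0004,-0.019,0,0,0,0.028],[-0.0004,-0.019,0,0,0,0.028]]}}

```text
t: 34.0
ee_pos: [511.0, -42.7, 80.9]
ee_rot: [[-1.0, 0.011, 0.001], [0.011, 1.0, -0.0], [-0.001, -0.0, -1.0]]
ft_force: [-3.6, 4.0, 9.1]
finger_gap: 12.2
finger_force: 25.0
```

```bash
python3 -c "
from h import *
tq()"
```

```text
t 34.0 th -0.0 yaw -0.6 r 87.5 z 80.9 Ft -3.95 Fr 3.63 Fz 9.1 Mz 0.654 T 0.309 gap 12.2
```

>>> {"op": "send_rows", "data": {"plan": [[0,0,0,0,0,0],[0,0,0,0,0,0],[0,0,0,0,0,0],[0,0,0,0,0,0],[0,0,0,0,0,0],[0,0,0,0,0,0],[0,0,0.05,0,0,0],[0,0,0.2,0,0,0],[0,0,0.4,0,0,0],[0,0,0.6,0,0,0]], "gripper": 0.35}}

```text
t: 35.25
ee_pos: [510.8, -42.4, 201.5]
ee_rot: [[-1.0, 0.01, 0.001], [0.01, 1.0, 0.0], [-0.001, 0.0, -1.0]]
ft_force: [0.9, 0.4, -0.1]
finger_gap: 58.9
finger_force: 0.0
```

>>> {"op": "send_rows", "data": {"plan": [[0,0,0,0,0,0],[0,0,0,0,0,0],[-0.02,0,0,0,0,0],[-0.06,0,0,0,0,0],[-0.12,0,0,0,0,0],[-0.18,0,0,0,0,0],[-0.22,0,0,0,0,0],[-0.22,0,0,0,0,0],[-0.22,0,0,0,0,0],[-0.22,0,0,0,0,0]]}}

```text
t: 36.5
ee_pos: [467.3, -42.4, 199.6]
ee_rot: [[-1.0, 0.01, 0.0], [0.01, 1.0, 0.0], [-0.0, 0.0, -1.0]]
ft_force: [-1.2, 0.3, -0.4]
finger_gap: 59.1
finger_force: 0.0
```

```bash
python3 - <<'E'
from h import *
s=manip.observe(); print(s["ee_pos"],s["t"],s["ft_force"])
d=manip.get_image("wrist")
h=hsv(d); m=(h[...,0]>4)&(h[...,0]<17)&(h[...,1]>170)&(h[...,2]>80)
z=d["range_z"];K=d["mtx"];v,u=np.nonzero(m&(z>0));Z=z[v,u]
c=np.stack([(u-K[0,2])/K[0,0]*Z,(v-K[1,2])/K[1,1]*Z,Z,np.ones_like(Z)])
X=(d["T_tool_cam"]@c)[:3].T@s["ee_rot"].T+s["ee_pos"]
t=X[(X[:,2]>100)&(X[:,2]<116)&(X[:,0]<532)&(abs(X[:,1]+43)<40)]; print(len(t),t.mean(0),np.percentile(t[:,2],[10,50,90]))
p=np.polyfit(t[:,0],t[:,1],1);print(np.degrees(np.arctan(p[0])))
d=manip.get_image("scene"); cv2.imwrite("pics/s2.png",cv2.resize(d["image"][190:390,210:430],None,fx=3,fy=3))
h=hsv(d);m=np.zeros((480,640),bool); m[200:385,230:420]=1
P,u,v=pts(d,m);H=h[v,u]
k=(H[:,2]<70)&(P[:,2]>60)&(P[:,2]<88)&(abs(P[:,1]-77)<14)&(P[:,0]>515)&(P[:,0]<575); print("knob",P[k].mean(0))
o=(H[:,0]>4)&(H[:,0]<17)&(H[:,1]>150)&(H[:,2]>60)&(P[:,0]>480)&(P[:,0]<530)&(P[:,2]>102); print(o.sum(),P[o].mean(0))
E
```

```text
[467.25478155 -42.41847244 199.55844528] 36.5 [-1.19331956  0.32118752 -0.3628145 ]
439 [503.5532368  -48.89376759 104.21415132] [102.51326218 104.38402745 105.60015907]
4.414266918477712
knob [569.03797206  78.40284427  77.80280284]
97 [507.72947568 -47.5785435  106.7588468 ]
```

View pics/s2.png

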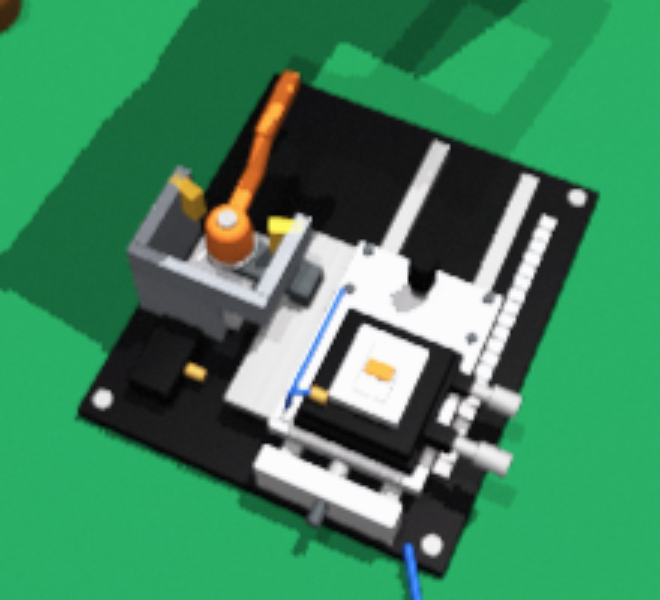

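The crop shows the carriage still at the stop and the lever down, but at about 4°. That is further back than the play alone explains, so I'll check tightness with a clean one-sided push.

>>> {"op": "send_rows", "data": {"plan": [[0.05,-0.06,0,0,0,0],[0.14,-0.15,0,0,0,0],[0.22,-0.23,0,0,0,0],[0.22,-0.23,-0.1,0,0,0],[0.22,-0.23,-0.25,0,0,0],[0.22,-0.23,-0.4,0,0,0],[0.22,-0.23,-0.52,0,0,0],[0.22,-0.23,-0.59,0,0,0],[0.22,-0.23,-0.59,0,0,0],[0.22,-0.23,-0.59,0,0,0]], "gripper": 1}}

```text
t: 37.85
ee_pos: [511.8, -88.7, 82.4]
ee_rot: [[-1.0, 0.01, 0.002], [0.01, 1.0, -0.0], [-0.002, -0.0, -1.0]]
ft_force: [0.8, -0.2, -0.3]
finger_gap: 0.5
finger_force: 0.0
```

>>> {"op": "send_rows", "data": {"plan": [[0,0.02,0,0,0,0],[0,0.04,0,0,0,0],[0,0.06,0,0,0,0],[0,0.07,0,0,0,0],[0,0.08,0,0,0,0],[0,0.09,0,0,0,0],[0,0.095,0,0,0,0],[0,0.1,0,0,0,0],[0,0.105,0,0,0,0],[0,0.11,0,0,0,0]]}}

```text
t: 39.1
ee_pos: [510.9, -66.4, 81.6]
ee_rot: [[-1.0, 0.01, 0.0], [0.01, 1.0, 0.0], [-0.0, 0.0, -1.0]]
ft_force: [0.9, -0.3, -0.6]
finger_gap: 0.4
finger_force: 0.1
```

```bash
python3 -c "
from h import *
tq();print(manip.observe()['ee_pos'])"
```

```text
t 39.1 th 15.1 yaw -0.6 r 90.7 z 81.6 Ft 0.51 Fr -0.74 Fz -0.59 Mz -0.043 T 0.003 gap 0.4
[510.90622633 -66.38216131  81.58024292]
```

>>> {"op": "send_rows", "data": {"plan": [[0,0.005,0,0,0,0],[0,0.01,0,0,0,0],[0,0.015,0,0,0,0],[0,0.02,0,0,0,0],[0,0.025,0,0,0,0],[0,0.03,0,0,0,0],[0,0.034,0,0,0,0],[0,0.038,0,0,0,0],[0,0.042,0,0,0,0],[0,0.045,0,0,0,0]]}}

```text
t: 40.35
ee_pos: [510.3, -58.7, 81.6]
ee_rot: [[-1.0, 0.008, -0.001], [0.009, 1.0, -0.003], [0.001, -0.003, -1.0]]
ft_force: [-2.5, -7.6, 2.1]
finger_gap: 0.4
finger_force: 4.1
```

```bash
python3 -c "
from h import *
tq();print(manip.observe()['ee_pos'])"
```

```text
t 40.35 th 10.2 yaw -0.5 r 89.6 z 81.6 Ft 7.06 Fr 3.82 Fz 2.05 Mz 0.116 T 0.748 gap 0.4
[510.3372164  -58.7105045   81.59284079]
```

>>> {"op": "send_rows", "data": {"plan": [[0,0.0025,0,0,0,0],[0,0.005,0,0,0,0],[0,0.0075,0,0,0,0],[0,0.01,0,0,0,0],[0,0.0125,0,0,0,0],[0,0.014,0,0,0,0],[0,0.0155,0,0,0,0],[0,0.017,0,0,0,0],[0,0.0185,0,0,0,0],[0,0.02,0,0,0,0]]}}

```text
t: 41.6
ee_pos: [510.3, -56.2, 81.6]
ee_rot: [[-1.0, 0.008, -0.001], [0.008, 1.0, -0.005], [0.001, -0.005, -1.0]]
ft_force: [-3.4, -13.1, 1.2]
finger_gap: 0.5
finger_force: 6.7
```

```bash
python3 -c "
from h import *
tq();print(manip.observe()['ee_pos'])"
```

```text
t 41.6 th 8.6 yaw -0.5 r 89.3 z 81.6 Ft 12.42 Fr 5.31 Fz 1.22 Mz -0.05 T 1.059 gap 0.5
[510.2636909  -56.21683512  81.61286529]
```

>>> {"op": "send_rows", "data": {"plan": [[0,-0.01,0,0,0,0],[0,-0.025,0,0,0,0],[0,-0.05,0,0,0,0],[0,-0.1,0,0,0,0],[0,-0.15,0,0,0,0],[-0.02,-0.17,0.1,0,0,0],[-0.06,-0.17,0.3,0,0,0],[-0.12,-0.17,0.5,0,0,0],[-0.2,-0.17,0.6,0,0,0],[-0.22,-0.17,0.6,0,0,0]]}}

```text
t: 42.85
ee_pos: [467.4, -87.8, 203.1]
ee_rot: [[-1.0, 0.011, 0.004], [0.01, 1.0, -0.0], [-0.004, -0.0, -1.0]]
ft_force: [-0.0, 0.6, -1.0]
finger_gap: 0.5
finger_force: 0.0
```

```bash
python3 - <<'E'
from h import *
s=manip.observe(); print(s["ee_pos"],s["t"],s["ft_force"])
d=manip.get_image("scene"); h=hsv(d);m=np.zeros((480,640),bool); m[200:385,230:420]=1
cv2.imwrite("pics/s3.png",cv2.resize(d["image"][190:390,210:430],None,fx=3,fy=3))
P,u,v=pts(d,m);H=h[v,u]
k=(H[:,2]<70)&(P[:,2]>60)&(P[:,2]<88)&(abs(P[:,1]-77)<14)&(P[:,0]>515)&(P[:,0]<575); print("knob",P[k].mean(0))
o=(H[:,0]>4)&(H[:,0]<17)&(H[:,1]>150)&(H[:,2]>60)&(P[:,0]>480)&(P[:,0]<530)&(P[:,2]>102); print(o.sum(),P[o].mean(0))
E
```

```text
[467.42743626 -87.78290607 203.08269896] 42.85 [-0.02152546  0.61943861 -1.01744897]
knob [569.19215411  78.36873676  77.55329801]
112 [509.83471793 -47.57036219 106.94114674]
```

View pics/s3.png

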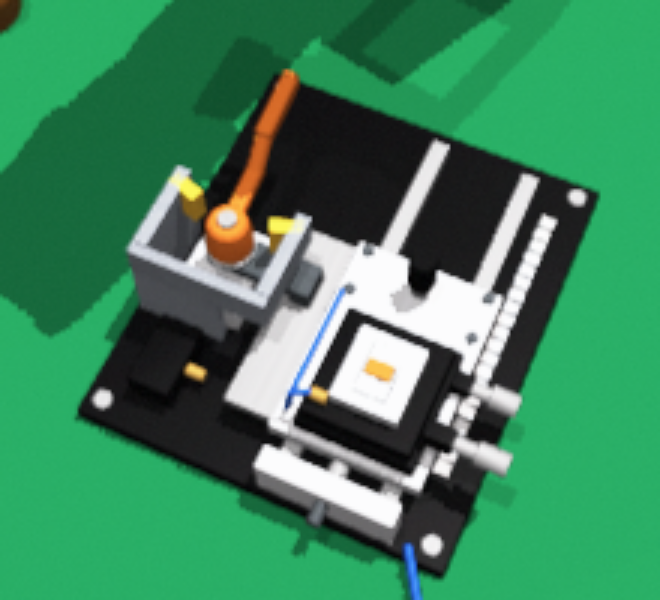

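```bash
python3 - <<'E'
from h import *
a=dict(np.load("scene0.npz")); N=[manip.get_image("scene") for _ in range(3)]
f=lambda d:(lambda h:(h[...,0]>4)&(h[...,0]<17)&(h[...,1]>150)&(h[...,2]>60))(hsv(d))
z1=np.median([d["range_z"] for d in N],0); box=np.zeros((480,640),bool); box[256:280,276:298]=1
er=lambda m:cv2.erode(m.astype(np.uint8),np.ones((2,2)))>0
m=er(f(a))&er(f(N[0]))&box&(a["range_z"]>0)&(z1>0)
dz=(z1-a["range_z"])[m]; print("hub",m.sum(),np.median(dz),dz.mean(),dz.std()/np.sqrt(max(m.sum(),1)))
c=np.zeros_like(box); c[260:266,284:290]=1; dz=(z1-a["range_z"])[c]; print("cap",np.median(dz))
# reference: static housing/base
r=np.zeros_like(box); r[300:320,255:275]=1; print("ref",np.median((z1-a["range_z"])[r]))
R=np.array(a["R"]); print("view dir z",R[2])
# image row shift of hub orange
for d in(a,N[0]):
    M=f(d)&box; v,u=np.nonzero(M); print(len(v),u.mean(),v.mean(),v.min(),v.max())
P0,_,_=pts(a,m); d=dict(N[0]); d["range_z"]=z1.astype(np.float32); P1,_,_=pts(d,m); print(P0.mean(0),P1.mean(0))
E
```

```text
hub 114 0.02017212 0.07159745 0.15818878631001973
cap 0.31524658
ref -0.059173584
view dir z [-0.48386735 -0.2330632  -0.84353656]
211 286.08530805687207 267.86729857819904 256 277
186 286.18279569892474 268.505376344086 256 277
[605.98179916 -35.62805712  78.04288007] [605.95330126 -35.64490705  77.97900478]
```

```bash
python3 -c "
from bench import manip
print(manip.hand_in())"
```

```text
the job is handed in; nothing more can be done
None
```

The job is handed in at about 43 s of the 72 s allowed (no verdict was returned): the carriage is against its rear stop, the clamp is tight at about 12 N at the grip (1.06 N m), the lever is down in its teeth to within about 0.3 mm by the depth images, and the arm is clear and never went near the bottle, jar or screwdriver.

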